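# Lower the ratchet-held extraction arm over the vials

### The arm

A 7-joint arm with a two-finger parallel gripper is mounted at the origin on the work surface. World frame = base frame: x ahead of the robot, y to its left, z up, the work surface at z = 0. Lengths are in mm, angles in rad, forces in N, time in s.
With the tool pointing down it reaches from about 400 to 875 mm from the base axis. Payload 4.4 kg.
Tool frame: the origin (TCP) lies at the very end of the fingers, on their centre line; the grasp point (between the pads) lies ctrl.grip_depth behind it (ctrl.grip_depth is the distance from the TCP to the grasp point, in mm); z points along the fingers, y is the direction in which the jaws open and shut (so a half turn about z gives the same grasp; the last joint's range is limited). The gripper opens to 85 mm and grips with 20 to 120 N. Pads are 22 mm wide; open, the fingers measure 114 mm over their backs; the gripper's body (76 mm by 85 mm) begins 54 mm behind the grasp point. The pads swing forward as they close: fully open they stand 13 mm farther back than shut.
Start: joints at [-1.351, 0.628, 0.038, 1.517, -0.027, 0.996, -0.02], TCP at [183.227, 623.655, 231.313] pointing down, gripper open.
Joint ranges: [-3.06, 3.06], [-0.37, 2.12], [-1.25, 1.32], [0.18, 2.47], [-1.1, 4.24], [0.23, 1.98], [-2.94, 2.94]. Speed limits (rad/s): [2.57, 2.57, 3.14, 3.14, 3.14, 3.14, 3.14].

### API

Orientations are given as [roll, pitch, yaw] about the fixed x, y, z axes, in that order (R = Rz(yaw) Ry(pitch) Rx(roll)).
In Python, from cell import ctrl gives the robot as it stands.
- The arm moves only by the tool servo_tool, never from a script. Its argument "commands" is one flat list of numbers, 5 for each row, row after row: the shift along the tool's x, y, z in units of 25 mm (1.0 is 25 mm), then the turn about the tool's z in units of 6 degrees (1.0 is 6 degrees), then the closure, from 0 (fully open) to 1 (shut). In form: [tx, ty, tz, twist, gripper, tx, ty, tz, twist, gripper, ...]. A call has 1 to 10 rows; each row is the pose to reach, as a shift and turn from the pose commanded when the call began, along the tool's axes at that moment; what a row does not reach only later rows make up. A row lasts 1/12 s, in which the tool goes at most 41.7 mm and 7.16 degrees, less where a joint would pass 70% of its speed; a pose out of reach is approached as far as the arm can. A call with a gripper value outside its range is refused whole. The fingers move at their own pace and stop on an object; the grip force is fixed at half the most. Time passes only in rows, so rows that repeat a pose let the fingers close. It gives the time, the measured TCP pose, the force and the opening at its end, in the units of the state.
- ctrl.read_state(): the state, without advancing time (a new reading comes with each control period).
- ctrl.get_image(name): name is "scene" or "top" or "wrist"; returns a dict with "img" (384x512x3 uint8, blue, green, red), "K" (3x3 intrinsics, pixels), "T" (4x4, takes a point from camera to world coordinates). Camera axes: x right, y down, z forward; pixel columns grow to the right and rows downward; lengths in mm; the calibration is good to about 2 mm. A picture is of the moment at which its call begins. There is no depth.
- ctrl.finish_job(): hands the job in, once; it reports no verdict.
The state is a dict: "clock": time; "qpos": joint angles; "qd": joint speeds; "tau": joint torques, N m; "eef_pos": TCP position; "tool_rot": TCP orientation; "force": force on the tool from outside, world axes, zero at the start; "torque": the same for the moment, N m; "width": finger opening in mm.
Only numpy, scipy, OpenCV 4.12 (cv2) and the standard library are available. Lean on these libraries where they do the work, as an engineer would, in place of code of your own. Each camera call takes 0.05 s, during which the arm holds its last target.

### The job

Lower the small bench extraction arm over the rack of sample vials: press down the thumb pad at the tail of its ratchet pawl until the pawl tips over and stays free, and leave it so; then push the arm down by the crossbar on its top until it rests fully on its bottom stop. Only touch, press and push: do not grip or lift anything, do not force the arm up or down against the pawl, leave the vial rack, bottle, beaker and jar where they stand, and finish with the robot clear of everything.

Things in the scene. Friction and masses are not known exactly. Their poses are not given: they have to be found in the camera images.
- stand: Fixed stand of the extraction arm: grey base plate 250 x 130 x 14 mm with a short white post. Origin on the bench surface right under the arm's hinge; +x is the horizontal direction in which the arm reaches out, z is up. The base plate spans x -160 to +90 mm, y -65 to +65 mm. The steel ratchet wheel and the pawl are beside the post at y = -38 mm; the pawl's pivot is at x -85, y -38, z 177 mm, carried by an upright metal plate (26 x 8 mm, at y -19 mm, up to z 187 mm).
- hinge (a point): Point on the arm's level hinge axis (the stand's y axis), 130 mm above the bench, in the middle plane of the arm.
- hood_arm (a joint): Arm angle, rad: 0 = fully down, level, on its bottom stop; positive = raised; mechanical top stop 0.95. It starts between 0.5 and 0.8. The hinge is stiff and the arm stays where it is left; with the pawl free the crossbar needs about 2 to 8 N of downward push when moved slowly (it is damped, 0.6 N m s/rad, so faster takes more). With the pawl engaged it can sink by at most one tooth (0.2 rad) and is then blocked.
- push_bar (a point): Centre of the round steel crossbar on top of the arm (16 mm diameter, 96 mm long, level, along the stand's y axis). In the arm's middle plane 185 mm out from the hinge and 38 mm above the arm's centre line (radius 189 mm from the hinge), so with the arm down it lies 168 mm above the bench. It moves with the arm, on a circle about the hinge in the stand's x-z plane. The arm's white tube (34 mm thick) continues to a clear cone nozzle 70 mm beyond the bar.
- nozzle_mouth (a point): Centre of the open lower face of the clear cone nozzle at the arm's end (92 mm diameter), 255 mm out from the hinge and 64 mm below the arm's centre line: 66 mm above the bench when the arm is down.
- pawl (a joint): Pawl angle, rad. 0 to about 0.1 = engaged, its nose resting in or on the wheel's teeth. The pawl is a gravity tumbler with a steel roller (24 mm diameter, 36 mm long) lying just above its pivot: beyond about 0.3 it tips over by itself and stays at 0.66, free; above 0.45 counts as free. It takes less than 2 N on the pad.
- thumb_pad (a point): Middle of the upper face of the pawl's steel thumb pad (26 x 32 mm, 8 mm thick), the tail of the pawl, 64 mm from the pivot on the side away from the arm (the stand's -x). Engaged, it stands 190 to 195 mm above the bench, tilted up 0.1 to 0.2 rad; pressed down it sinks about 36 to 41 mm to its stop, with about 6 mm sideways drift.
- vial_rack: Loose white plastic rack, 70 x 100 mm and 25 mm high, with capped amber vials standing in it to 39 mm height, on the bench under the nozzle. Origin at the centre of its underside. To be left alone.
- solvent_bottle: Loose glass bottle with a blue cap, 70 mm diameter, 150 mm tall, on the bench; origin at the centre of its underside. To be left alone.
- beaker: Loose glass beaker, 60 mm diameter, 70 mm tall, on the bench; origin at the centre of its underside. To be left alone.
- reagent_jar: Loose amber jar with a white lid, 52 mm diameter, 75 mm tall, on the bench; origin at the centre of its underside. To be left alone.

How it is judged:
By the outcome, as a careful person would: the job done as asked, in the order asked, and still so for the second after the job is handed in, with the robot touching nothing.
It also fails if it takes over 40 s, if anything falls off the work surface, if the arm or the gripper's body presses on something with over 40 N, if the wrist force passes 120 N, or if a joint passes its speed limit or range.

## Working session

There is one attempt and no reset: what is moved stays moved. The work goes in short steps, Python scripts to look and compute and a tool call to move; the robot and the scene stay as the last step left them, time stands still between calls to the robot, and variables do not carry over. Pictures are saved under pics/ and viewed, and the job is handed in when it is done.

Besides the shell and the picture viewer there is one more tool, called after "Call:" by a JSON object that holds its "op" and its "data", one argument or row to a line. servo_tool: Moves the arm, as the interface text tells. Its arguments: {"type":"object","properties":{"commands":{"type":"array","items":{"type":"number"}}},"required":["commands"]}

```bash
mkdir -p pics; ls; python3 - <<'E'
from cell import ctrl
import cv2,numpy as np
s=ctrl.read_state();print({k:np.round(v,3).tolist() for k,v in s.items()},ctrl.grip_depth)
for n in("scene","top","wrist"):
    d=ctrl.get_image(n);cv2.imwrite(f"pics/{n}0.png",d["img"]);print(n,np.round(d["K"],1).tolist(),np.round(d["T"],3).tolist())
    np.savez(f"pics/{n}0.npz",K=d["K"],T=d["T"])
E
```

```text
pics
{'clock': 0.0, 'qpos': [-1.351, 0.629, 0.038, 1.518, -0.027, 0.996, -0.02], 'qd': [0.001, -0.0, -0.001, -0.001, 0.002, -0.0, 0.0], 'tau': [-0.001, -56.339, 1.226, -19.345, 0.011, 0.01, -0.0], 'eef_pos': [183.028, 623.045, 230.375], 'tool_rot': [-3.14, 0.0, 2.856], 'force': [0.48, 0.244, 0.372], 'torque': [0.001, -0.001, -0.006], 'width': 85.882} 18.700000000000003
scene [[402.8, 0.0, 257.0], [0.0, 402.8, 195.2], [0.0, 0.0, 1.0]] [[0.094, 0.543, -0.835, 1235.957], [0.995, -0.064, 0.071, -18.919], [-0.015, -0.838, -0.546, 577.923], [0.0, 0.0, 0.0, 1.0]]
top [[392.7, 0.0, 262.0], [0.0, 392.7, 196.5], [0.0, 0.0, 1.0]] [[0.021, -0.99, 0.137, 474.147], [-1.0, -0.022, -0.011, 38.647], [0.014, -0.137, -0.991, 878.975], [0.0, 0.0, 0.0, 1.0]]
wrist [[277.5, 0.0, 257.5], [0.0, 277.5, 189.1], [0.0, 0.0, 1.0]] [[0.283, 0.916, 0.285, 109.316], [0.959, -0.269, -0.086, 644.601], [-0.002, 0.298, -0.955, 372.2], [0.0, 0.0, 0.0, 1.0]]
```

View pics/scene0.png

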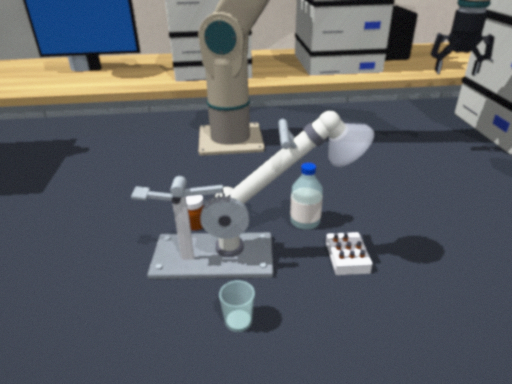

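View pics/top0.png

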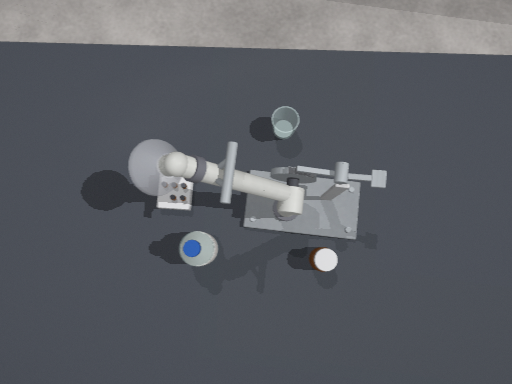

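View pics/wrist0.png

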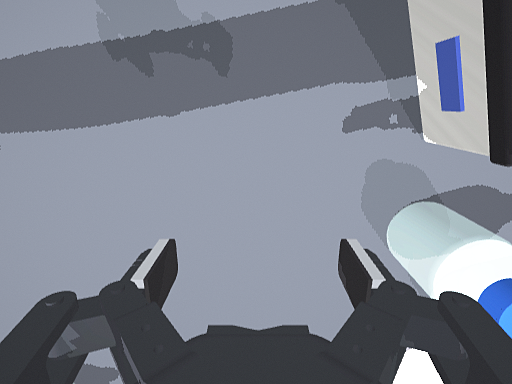

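```bash
python3 - <<'E'
import cv2
a=cv2.imread("pics/top0.png")[90:260,120:400];cv2.imwrite("pics/topz.png",cv2.resize(a,(784,476),interpolation=cv2.INTER_CUBIC))
a=cv2.imread("pics/scene0.png")[100:290,120:390];cv2.imwrite("pics/scenez.png",cv2.resize(a,(756,532),interpolation=cv2.INTER_CUBIC))
E
```

```text
(no output)
```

View pics/topz.png

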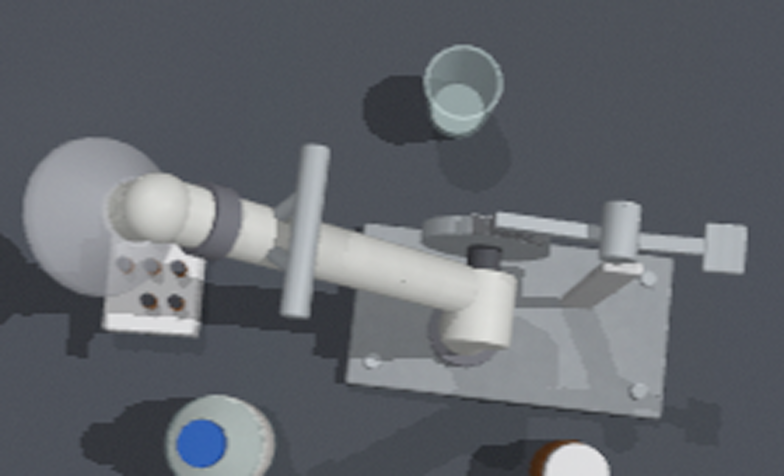

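View pics/scenez.png

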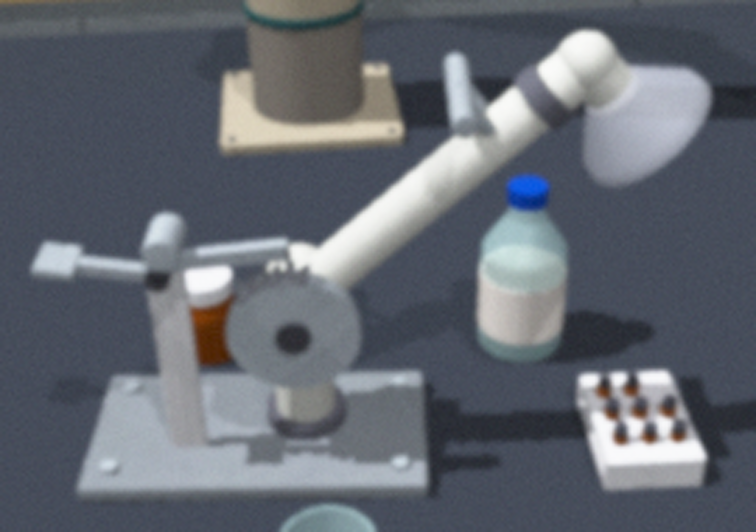

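```bash
cat > fit.py <<'E'
import numpy as np
from scipy.optimize import least_squares
C={n:np.load(f"pics/{n}0.npz") for n in("top","scene")}
def proj(n,P):
    T=np.linalg.inv(C[n]["T"]);p=T[:3,:3]@P+T[:3,3];q=C[n]["K"]@p;return q[:2]/q[2]
off={"top":(120,90),"scene":(120,100)}
pl=[(90,-65,14),(-160,-65,14),(-160,65,14),(90,65,14)]
obs=[("top",(363,224),0),("top",(673,258),1),("top",(661,411),2),("top",(347,382),3),
("scene",(428,487),0),("scene",(80,487),1),("scene",(118,373),2),("scene",(425,372),3),
("top",(316,149),"b-"),("top",(295,313),"b+"),("scene",(466,127),"b-"),("scene",(455,60),"b+"),
("top",(725,248),"p"),("scene",(57,259),"p")]
def pt(k,v):
    x,y,yaw,th,px,py,pz=v
    if isinstance(k,int):l=np.array(pl[k],float)
    elif k[0]=="b":
        c,s=np.cos(th),np.sin(th);l=np.array([185*c-38*s,48 if k=="b+" else -48,130+185*s+38*c])
    else:l=np.array([px,py,pz])
    return np.array([x+l[0]*np.cos(yaw)-l[1]*np.sin(yaw),y+l[0]*np.sin(yaw)+l[1]*np.cos(yaw),l[2]])
def res(v):
    r=[]
    for n,p,k in obs:
        r+=list(proj(n,pt(k,v))-((np.array(p)+.5)/2.8-.5+off[n]))
    return np.array(r)
if __name__=="__main__":
    s=least_squares(res,[480,0,1.5,.6,-150,-38,193],x_scale=[10,10,.1,.1,10,10,10])
    v=s.x;print(np.round(v,3));print(np.round(s.fun.reshape(-1,2),1).tolist())
    print("pad",pt("p",v),"bar",pt("b-",v),pt("b+",v))
    np.save("fit.npy",v)
E
python3 fit.py
```

```text
[ 583.899  -23.848    1.48     0.754 -150.336  -37.118  189.241]
[[-0.3, -1.3], [-0.3, -1.0], [-0.5, 2.3], [-1.4, -0.1], [0.8, -1.1], [-1.1, 0.7], [-1.7, 0.4], [-0.3, -0.9], [-0.1, -1.2], [-0.2, 1.0], [-0.6, -0.2], [0.1, 0.8], [0.0, -0.0], [0.0, 0.0]]
pad [ 607.28964684 -176.92158404  189.24054436] bar [641.52874544  80.18535524 284.36582972] [545.92097271  88.85448395 284.36582972]
```

Call:
{"op": "servo_tool", "data": {
  "commands": [-15.4,-17.3,-2.8,13.1,1,-15.4,-17.3,-2.8,13.1,1,-15.4,-17.3,-2.8,13.1,1,-15.4,-17.3,-2.8,13.1,1,-15.4,-17.3,-2.8,13.1,1,-15.4,-17.3,-2.8,13.1,1,-15.4,-17.3,-2.8,13.1,1,-15.4,-17.3,-2.8,13.1,1,-15.4,-17.3,-2.8,13.1,1,-15.4,-17.3,-2.8,13.1,1]
}}

```text
clock: 0.98
eef_pos: [360.3, 247.7, 281.6]
tool_rot: [-3.142, -0.0, 1.6]
force: [0.6, 0.0, 0.3]
width: -0.1
```

Call:
{"op": "servo_tool", "data": {
  "commands": [-7.7,2.6,-0.7,1.1,1,-7.7,2.6,-0.7,1.1,1,-7.7,2.6,-0.7,1.1,1,-7.7,2.6,-0.7,1.1,1,-7.7,2.6,-0.7,1.1,1,-17.2,2.3,-0.7,1.1,1,-17.2,2.3,-0.7,1.1,1,-17.2,2.3,-0.7,1.1,1,-17.2,2.3,-0.7,1.1,1,-17.2,2.3,-0.7,1.1,1]
}}

```text
clock: 1.82
eef_pos: [431.9, -150.5, 298.8]
tool_rot: [3.141, -0.0, 1.491]
force: [1.0, 0.3, -0.3]
width: -0.4
```

Call:
{"op": "servo_tool", "data": {
  "commands": [-0.6,7.1,0,0,1,-0.6,7.1,0,0,1,-0.6,7.1,0,0,1,-0.6,7.1,0,0,1,-0.6,7.1,0,0,1,-0.6,7.1,1.5,0,1,-0.6,7.1,2.8,0,1,-0.6,7.1,2.8,0,1]
}}

```text
clock: 2.48
eef_pos: [604.3, -175.8, 222.0]
tool_rot: [-3.129, -0.003, 1.491]
force: [-1.4, 0.6, -0.7]
width: -0.4
```

```bash
python3 - <<'E'
from cell import ctrl
import cv2
print(ctrl.read_state()["eef_pos"],ctrl.read_state()["tool_rot"],ctrl.read_state()["force"])
a=ctrl.get_image("scene")["img"][100:290,90:330];b=ctrl.get_image("top")["img"][90:280,180:420]
cv2.imwrite("pics/hov.png",cv2.resize(cv2.vconcat([a,b]),None,fx=1.55,fy=1.55,interpolation=2))
E
```

```text
[ 604.25704619 -175.75248773  222.04507242] [-3.12914834e+00 -2.91502426e-03  1.49063845e+00] [-1.42597583  0.55072689 -0.71557465]
```

View pics/hov.png

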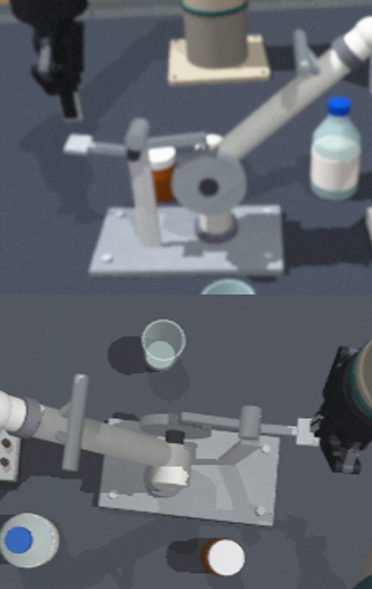

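Call:
{"op": "servo_tool", "data": {
  "commands": [-0.2,0.1,0.5,0,1,-0.2,0.1,0.9,0,1,-0.2,0.1,1.2,0,1,-0.2,0.1,1.4,0,1,-0.2,0.1,1.6,0,1,-0.2,0.1,1.8,0,1,-0.2,0.1,1.8,0,1]
}}

```text
clock: 3.17
eef_pos: [609.7, -182.7, 182.8]
tool_rot: [-3.14, -0.0, 1.491]
force: [-0.1, -0.6, 0.3]
width: 0.0
```

```bash
cat > look.py <<'E'
import sys,cv2
from cell import ctrl
s=ctrl.read_state();print(s["eef_pos"],s["tool_rot"],s["force"])
a=ctrl.get_image("scene")["img"][100:290,110:390];b=ctrl.get_image("top")["img"][90:280,120:400]
cv2.imwrite(f"pics/{sys.argv[1]}.png",cv2.resize(cv2.vconcat([a,b]),None,fx=1.55,fy=1.55,interpolation=2))
E
python3 look.py press1
```

```text
[ 609.73478913 -182.74610826  182.83381661] [-3.14012062e+00 -4.72059388e-04  1.49070407e+00] [-0.09603907 -0.56224453  0.25244566]
```

View pics/press1.png

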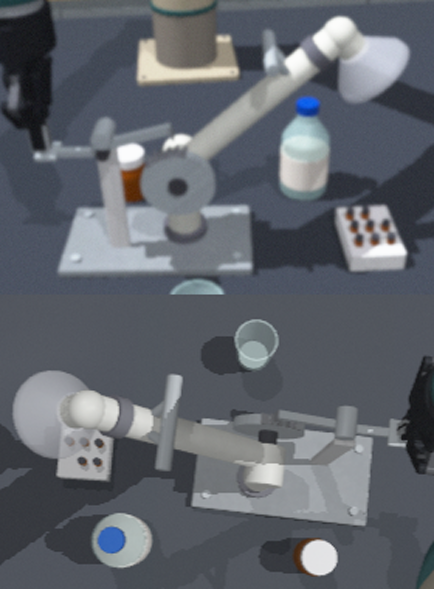

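Call:
{"op": "servo_tool", "data": {
  "commands": [0,-0.1,0.2,0,1,0,-0.1,0.4,0,1,0,-0.1,0.6,0,1,0,-0.1,0.8,0,1,0,-0.1,0.8,0,1,0,-0.1,0.8,0,1]
}}

```text
clock: 3.77
eef_pos: [607.5, -182.8, 163.3]
tool_rot: [-3.141, -0.0, 1.491]
force: [-0.8, 0.2, 0.1]
width: 0.1
```

```bash
python3 look.py press2
```

```text
[ 607.4836852  -182.8119534   163.26577028] [-3.14065380e+00 -1.79793561e-04  1.49056642e+00] [-0.76894353  0.18524944  0.08691969]
```

View pics/press2.png

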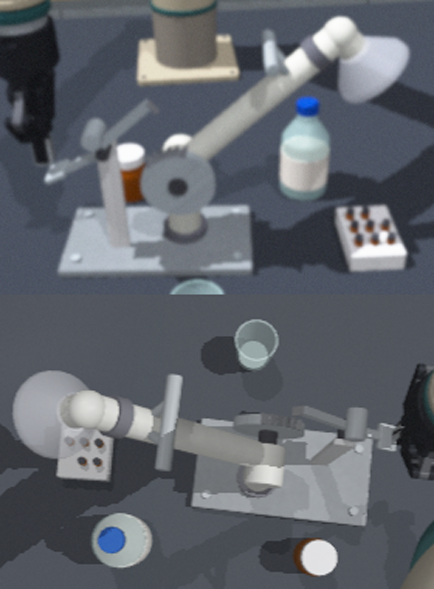

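Call:
{"op": "servo_tool", "data": {
  "commands": [0,0,-0.6,0,1,0,0,-2,0,1,0,0,-7.1,0,1,0,0,-7.1,0,1,0,0,-7.1,0,1,0,0,-7.1,0,1,0,0,-7.1,0,1]
}}

```text
clock: 4.45
eef_pos: [609.1, -184.0, 345.0]
tool_rot: [3.134, 0.001, 1.49]
force: [-0.0, -0.1, -1.4]
width: 0.1
```

```bash
python3 look.py free
```

```text
[ 609.13642678 -184.02591918  345.01650073] [3.13444609e+00 1.42307613e-03 1.49048882e+00] [-0.02694047 -0.05615632 -1.42437219]
```

View pics/free.png

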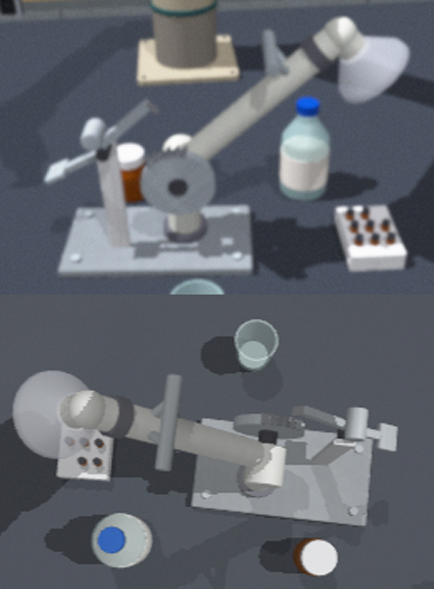

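Call:
{"op": "servo_tool", "data": {
  "commands": [10.7,-1.5,0,0,1,10.7,-1.5,0,0,1,10.7,-1.5,0,0,1,10.7,-1.5,0,0,1,10.7,-1.5,0,0,1,10.7,-1.5,0,0,1,10.7,-1.5,0,0,1,10.7,-1.5,0.8,0,1,10.7,-1.5,1.2,0,1,10.7,-1.5,1.2,0,1]
}}

```text
clock: 5.38
eef_pos: [589.2, 86.5, 307.3]
tool_rot: [-3.134, 0.003, 1.49]
force: [-0.4, -1.2, -0.1]
width: 0.1
```

```bash
python3 look.py overbar
```

```text
[589.22773208  86.49378114 307.29737539] [-3.13391144e+00  2.62725570e-03  1.49042327e+00] [-0.42797555 -1.17985476 -0.14197466]
```

View pics/overbar.png

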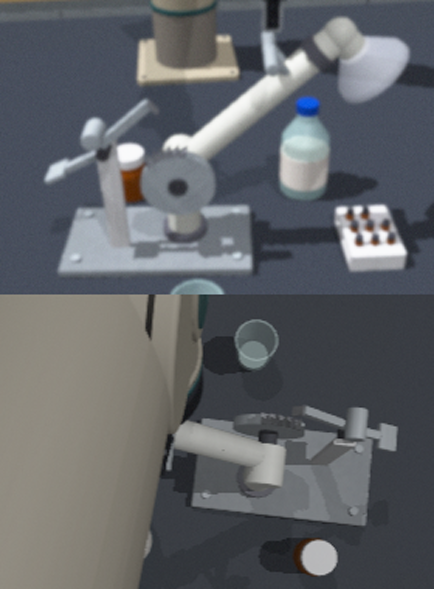

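Call:
{"op": "servo_tool", "data": {
  "commands": [0,0.1,0.4,0,1,0,0.1,0.6,0,1,0.3,0.1,0.86,0,1,0.57,0.1,1.11,0,1,0.84,0.1,1.36,0,1,1.11,0.1,1.63,0,1,1.36,0.1,1.91,0,1,1.6,0.1,2.2,0,1,1.6,0.1,2.2,0,1]
}}

```text
clock: 6.23
eef_pos: [597.6, 129.1, 255.3]
tool_rot: [-3.141, -0.001, 1.493]
force: [-0.0, 1.0, 0.2]
width: -0.1
```

```bash
python3 look.py push1
```

```text
[597.59161315 129.07858781 255.26772424] [-3.14141805e+00 -1.44040215e-03  1.49315981e+00] [-0.01829903  0.99208511  0.2421156 ]
```

View pics/push1.png

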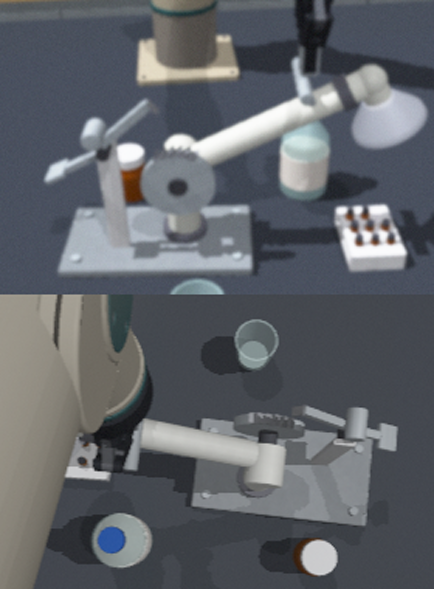

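Call:
{"op": "servo_tool", "data": {
  "commands": [0.15,0,0.36,0,1,0.35,0,0.67,0,1,0.54,0,1.0,0,1,0.72,0,1.33,0,1,0.87,0,1.68,0,1,1.0,0,2.03,0,1,1.13,0,2.38,0,1,1.22,0,2.7,0,1,1.28,0,2.9,0,1,1.28,0,2.95,0,1]
}}

```text
clock: 7.17
eef_pos: [600.3, 159.6, 182.3]
tool_rot: [3.141, -0.001, 1.492]
force: [0.6, 2.8, 3.7]
width: -0.2
```

```bash
python3 look.py push2
```

```text
[600.26420088 159.64597003 182.3188154 ] [ 3.14119605e+00 -1.38211082e-03  1.49162025e+00] [0.63526271 2.75006624 3.65123543]
```

View pics/push2.png

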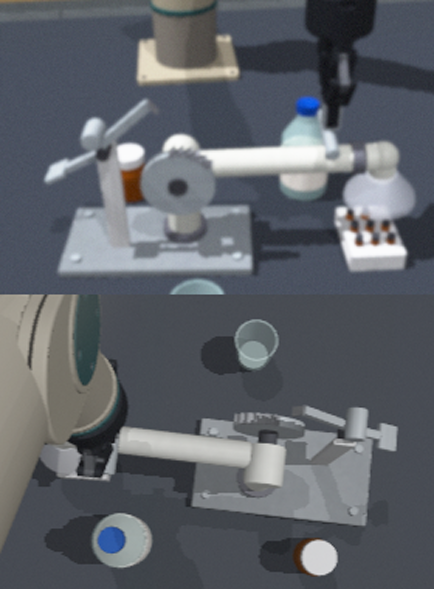

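Arm nearly level (TCP z 182; stop expected near 176). Continue in small steps, watching the force.

Call:
{"op": "servo_tool", "data": {
  "commands": [0.03,0,0.1,0,1,0.05,0,0.2,0,1,0.05,0,0.25,0,1,0.05,0,0.25,0,1]
}}

```text
clock: 7.6
eef_pos: [599.8, 159.1, 176.1]
tool_rot: [-3.141, 0.0, 1.49]
force: [-0.7, 0.1, 1.9]
width: -0.0
```

Call:
{"op": "servo_tool", "data": {
  "commands": [0,0,0.08,0,1,0,0,0.16,0,1,0,0,0.16,0,1]
}}

```text
clock: 7.85
eef_pos: [600.1, 159.1, 175.6]
tool_rot: [3.141, -0.002, 1.49]
force: [-7.7, -0.7, 23.9]
width: -0.2
```

Call:
{"op": "servo_tool", "data": {
  "commands": [0,0,-0.2,0,1,0,0,-1,0,1,0,0,-5,0,1,0,0,-5,0,1,0,0,-5,0,1,0,0,-5,0,1]
}}

```text
clock: 8.35
eef_pos: [603.0, 158.8, 302.1]
tool_rot: [3.133, -0.002, 1.49]
force: [1.1, 0.2, -0.4]
width: -0.2
```

Call:
{"op": "servo_tool", "data": {
  "commands": [0,-6,-1,0,1,0,-6,-1,0,1,0,-6,-1,0,1,0,-6,-1,0,1,6,-6,-1,0,1,10,-6,-1,0,1,10,-6,-1,0,1,10,-6,-1,0,1,10,-6,-1,0,1,10,-6,-1,0,1]
}}

```text
clock: 9.18
eef_pos: [470.0, 422.2, 320.9]
tool_rot: [-3.14, 0.002, 1.491]
force: [0.8, 0.7, -1.0]
width: -0.0
```

```bash
python3 look.py end; python3 - <<'E'
from cell import ctrl
import cv2
cv2.imwrite("pics/endtop.png",ctrl.get_image("top")["img"]);d=ctrl.get_image("scene")["img"][100:290,120:390]
cv2.imwrite("pics/endscenez.png",cv2.resize(d,(756,532),interpolation=2))
E
```

```text
[470.03982347 422.23104475 320.88004587] [-3.14035492e+00  1.67424416e-03  1.49051147e+00] [ 0.82531329  0.6693984  -1.02672476]
```

View pics/endtop.png

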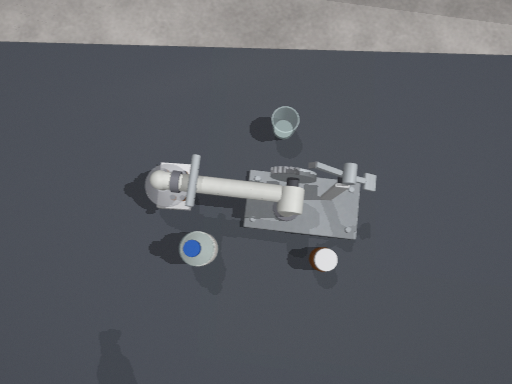

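View pics/endscenez.png

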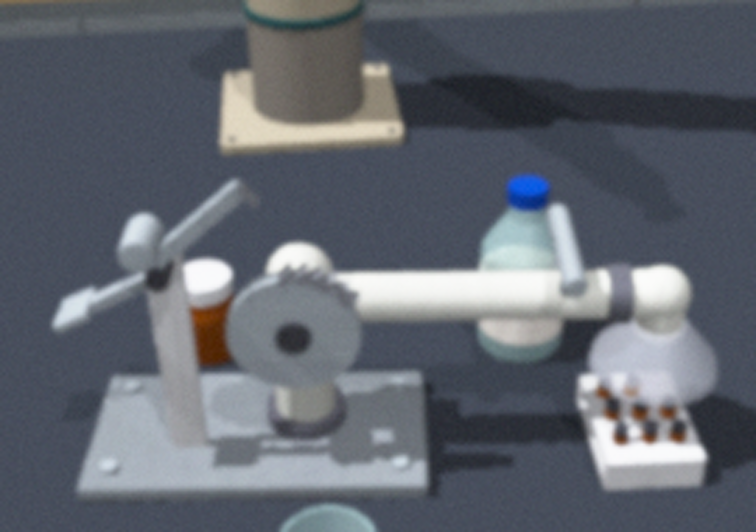

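```bash
python3 - <<'E'
from fit import *
v=np.load("fit.npy")
for th in(0,.03):
    v[3]=th
    for n in("scene","top"):
        for k in("b-","b+"):
            p=proj(n,pt(k,v)); print(th,n,k,np.round(p,1),np.round((p-off[n]+.5)*2.8-.5,0))
E
```

```text
0 scene b- [326.3 202.6] [578. 288.]
0 scene b+ [319.2 175.7] [559. 213.]
0 top b- [195.4 154.4] [212. 181.]
0 top b+ [188.3 205.6] [192. 325.]
0.03 scene b- [325.8 200.1] [577. 281.]
0.03 scene b+ [318.8 173.3] [557. 206.]
0.03 top b- [195.6 153.7] [213. 179.]
0.03 top b+ [188.5 205.3] [193. 324.]
```

Call:
{"op": "servo_tool", "data": {
  "commands": [0,0,0,0,1,0,0,0,0,1]
}}

```text
clock: 9.55
eef_pos: [471.1, 418.7, 322.1]
tool_rot: [-3.141, 0.001, 1.488]
force: [-0.7, 0.1, 0.5]
width: 0.2
```

```bash
python3 -c "
from cell import ctrl
print(ctrl.read_state()['qd'],ctrl.finish_job())"
```

```text
the job is handed in; nothing more can be done
[ 3.38785061e-03 -9.74167036e-03 -3.98034640e-03 -4.92018415e-03
 -5.68778844e-03  5.23683708e-05 -2.58925579e-03] None
```

I pressed the thumb pad down with closed fingers until the pawl tipped over and stayed free. I then followed the crossbar down its arc until the arm rested on its bottom stop, moved the robot clear and handed the job in at about 9.6 s.

- **Bottom stop:** the force rose to about 24 N at a finger-tip height of 175.6 mm, where 176 mm was expected. In the last scene picture the crossbar ends were within about 5 zoomed pixels (2 image pixels) of where a level arm would put them. That picture alone would not show an error below about 0.02 rad.
- **Pawl:** it was still tipped over in the last pictures. I judged this by eye and did not measure its angle.
- **Other objects:** the rack, bottle, beaker and jar looked unmoved in the last pictures.
- **Robot:** it ended at about (471, 419, 322) mm, touching nothing, with force readings near zero.

No check failed or disagreed.

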